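# Load a sample carrier under the leaf spring of its dock

## Task

Press the white sample carrier down firmly with the fingertips (the blue thumb pad is meant for that) against its spring lifter and, keeping it pressed, slide it under the blue gate and the brass leaf spring until it is fully home against the end stop; then take the fingers away, so that it stays there flat with the orange lifter sprung up behind it. Do not pick the carrier up, and leave the two dropper bottles and the glass dish alone.

Things in the scene. Friction and masses are not known exactly. Their poses are not given: they have to be found in the camera images.
- dock: Loading dock fixed to the bench, 255 x 110 mm. Origin: on the bench under the gate's entry face, midway across. x axis = direction in which the carrier slides home, y across, z up. In this frame the running floor is 25 mm high, from x = -55 to +58 mm; dark cheeks, 37 mm high and 67 mm apart, flank the channel. Carrier home: its origin at x = 3, z = 25 mm here, its tail 4 mm clear of the orange lifter.
- gate (a point): Middle of the lower entry edge of the blue gate bar across the channel, 40.5 mm above the bench; axes as the dock's. The bar is 8 mm thick along x, its top 52 mm above the bench. It leaves the pressed-down carrier 1.5 mm to spare.
- stop (a point): Foot of the aluminium end stop's face, on the running floor 58 mm beyond the gate's entry face: the carrier's nose rests here when home. Behind the stop is a white connector head, 54 mm high, up to dock x = 115 mm.
- lifter (a joint): Orange sprung plate under the carrier, at dock x = -126 to -56 mm: 0 m = fully up (top 33 mm above the bench), 0.008 m = pressed flush with the floor. About 2 N on the carrier starts it down, 7 N bottoms it. Unless pressed to about 0.006 m, the carrier's nose butts against the gate bar. It springs up behind the carrier's tail when that is home.
- leaf (a joint): Brass leaf (drag) spring, 22 mm wide, hinged at the end stop, upturned lip towards the gate; 0 rad = at rest, about 0.05 rad with the carrier under it. Its heel, 26 mm beyond the gate's entry face, presses on the carrier with 3 to 6 N and drags. Pressed with 12 N, the carrier takes a push of about 8 N up to the leaf and 15 to 25 N under it.
- carrier: Loose sample carrier, 110 mm long (x) x 64 mm wide x 14 mm thick, about 0.22 kg, white with four dark round wells, blue ribbed thumb pad at its tail. Origin: centre of its underside; its x axis points to the bevelled nose (x = +55 mm), which enters the gate. It starts flat on the raised lifter, between the cheeks, its nose 5 to 15 mm short of the gate.
- thumb_pad (a point): Centre of the top of the blue thumb pad, 42 mm long (x) x 64 mm wide, sunk 6 mm below the white deck. The upright step at its front end, 21 mm ahead of this point, is what the fingertip pushes on. Pad top: 41 mm above the bench at the start, 33 mm pressed down or home. When home this point is at dock x = -31 mm, the step at -10 mm, 10 mm short of the gate bar.
- red_bottle: Dropper bottle with red cap, 27 mm across, 62 mm tall, standing loose on the bench beside the dock; origin at the centre of its underside. Leave alone.
- blue_bottle: Dropper bottle with blue cap, 27 mm across, 62 mm tall, standing loose on the bench beside the dock; origin at the centre of its underside. Leave alone.
- dish: Small glass dish, 56 mm across, 14 mm tall, loose on the bench beside the dock; origin at the centre of its underside. Leave alone.
Mind the look-alikes: they are no part of the job. Several things have the shape of the carrier; the one meant has the colours described above.

How it is judged (in metres and radians):
On the way, in this order (a step that is already met when the one before it is completed fails the run):
1. a finger presses the carrier down on its lifter, with the carrier not yet home (value of joint lifter above 0.005 m and contact force between the fingers and carrier above 3 N and x of carrier in the frame of dock below -0.01 m), for 0.1 s.
2. the carrier is under the leaf spring, flat and fully home (x of carrier in the frame of dock between -0.0005 and 0.006 m and z of carrier in the frame of dock between 0.0225 and 0.027 m and angle between carrier's own z axis and vertical below 0.04 rad and value of joint leaf above 0.02 rad), for 0.1 s.
At the end, for the whole second after the job is handed in: The carrier lies flat (within 0.04 rad) on the running floor (within about 2 mm), within 3.5 mm of the end stop, at rest, with the leaf spring lifted onto its top and the lifter sprung up behind it (within 1.5 mm of its upper end); each bottle and the dish is within 15 mm of its start (all of step 2 and value of joint lifter below 0.0015 m and linear speed of carrier below 0.01 m/s and distance of each of red_bottle, blue_bottle, dish from where it was at the start of the episode below 0.015 m); the robot touches nothing.
It fails at once if the carrier is lifted out of its channel (more than 12 mm above its starting height) or tipped more than 0.3 rad (z of carrier in the frame of dock above 0.045 m or angle between carrier's own z axis and vertical above 0.3 rad).
It fails at once if the red-capped bottle is moved more than 15 mm or knocked over (distance of red_bottle from where it was at the start of the episode above 0.015 m or angle between red_bottle's own z axis and vertical above 0.5 rad).
It fails at once if the blue-capped bottle is moved more than 15 mm or knocked over (distance of blue_bottle from where it was at the start of the episode above 0.015 m or angle between blue_bottle's own z axis and vertical above 0.5 rad).
It fails at once if the glass dish is moved more than 15 mm or knocked over (distance of dish from where it was at the start of the episode above 0.015 m or angle between dish's own z axis and vertical above 0.5 rad).
It also fails if it takes over 43 s, if anything falls off the work surface, if the arm or the gripper's body presses on something with over 40 N, if the wrist force passes 120 N, or if a joint passes its speed limit or range.

## Robot

A 6-joint arm with a two-finger parallel gripper is mounted at the origin on the work surface. World frame = base frame: x ahead of the robot, y to its left, z up, the work surface at z = 0. Lengths are in mm, angles in degrees, forces in N, time in s.
With the tool pointing down it reaches from about 350 to 875 mm from the base axis. Payload 15.5 kg.
Tool frame: the origin (TCP) lies midway between the tips of the shut fingers; the grasp point (between the pads) lies behind it (robot.tcp_to_grasp is the z of the grasp point in the tool frame, in mm); z points along the fingers, y is the direction in which the jaws open and shut (so a half turn about z gives the same grasp; the last joint's range is limited). The gripper opens to 85 mm and grips with 20 to 120 N. Pads are 22 mm wide; open, the fingers measure 114 mm over their backs; the gripper's body (76 mm by 85 mm) begins 54 mm behind the grasp point. The pads swing forward as they close: fully open they stand 13 mm farther back than shut.
Start: joints at [59.559, 28.281, 77.091, -0, 74.628, -5.472], TCP at [263.83, 566.586, 231.277] pointing down, gripper open.
Joint ranges: [-166.48, 166.48], [-47.26, 123.95], [12.59, 153.08], [-70.14, 250.14], [6.76, 159.57], [-176.63, 176.63]. Speed limits (degrees/s): [108.29, 108.29, 147.25, 172.46, 172.46, 172.46].

## Interface

Orientations are given as [roll, pitch, yaw] about the fixed x, y, z axes, in that order (R = Rz(yaw) Ry(pitch) Rx(roll)).
In Python, from plant import robot gives the robot as it stands.
- The arm moves only by the tool step_arm, never from a script. Its arguments are lists of equal length, an entry for each row: "slide": the shift along the tool's x, y, z in cm, a list of three; "angular": the turn, a rotation vector about the tool's x, y, z in rad, a list of three; "fingers": the finger opening in cm, from 0 to 8.54. A call has exactly 8 rows; each row shifts and turns the commanded pose from where the row before left it, along the tool's axes as they then stand; what a row does not reach is not made up. A row lasts 1/12 s, in which the tool goes at most 41.7 mm and 7.16 degrees, less where a joint would pass 70% of its speed; a pose out of reach is approached as far as the arm can. A call is refused whole if a number of a shift passes 4.17 or a number of a turn 0.125, either way. A call with a gripper value outside its range is refused whole. The fingers move at their own pace and stop on an object; the grip force is fixed at half the most. Time passes only in rows, so rows that do not move let the fingers close, or fill a call up. It gives the time, the measured TCP pose, the force and the opening at its end, in the units of the state.
- robot.get_obs(): the state, without advancing time (a new reading comes with each control period).
- robot.grab_frame(name): name is "scene" or "top" or "wrist"; returns the picture (420x560x3 uint8, red, green, blue); there is no depth.
- robot.camera_params(name): a dict with "fx", "fy", "cx", "cy" (pixels), "dist_coeffs" ([k1, k2, p1, p2, k3] as OpenCV has them; the pictures are not rectified), "extrinsics" (4x4, takes a point from camera to world coordinates). Camera axes: x right, y up, looking along -z (the intrinsics and any distortion apply to the point x, -y, -z); pixel columns grow to the right and rows downward; lengths in mm; the calibration is good to about 2 mm. A picture is of the moment at which its call begins: read the wrist's pose just before it. camera_params takes no time and is no camera call; for the wrist camera it gives the pose at the moment of the call.
- robot.sign_off(): hands the job in, once; it reports no verdict.
The state is a dict: "t": time; "q": joint angles; "qd": joint speeds; "joint_torque": joint torques, N m; "ee_pos": TCP position; "tool_rot": TCP orientation; "ft_force": force on the tool from outside, world axes, zero at the start; "torque": the same for the moment, N m; "opening": finger opening in mm.
Only numpy, scipy, OpenCV 4.12 (cv2) and the standard library are available. Lean on these libraries where they do the work, as an engineer would, in place of code of your own. Each camera call takes 0.05 s, during which the arm holds its last target. There are 200 camera calls.

## Working session

There is one attempt and no reset: what is moved stays moved. The work goes in short steps, Python scripts to look and compute and a tool call to move; the robot and the scene stay as the last step left them, time stands still between calls to the robot, and variables do not carry over. Pictures are saved under pics/ and viewed, about 8 in all and at most 12, crops included, and the job is handed in when it is done.

Besides the shell and the picture viewer there is one more tool, called after "Call:" by a JSON object that holds its "op" and its "data", one argument or row to a line. step_arm: Moves the arm, as the interface text tells. Its arguments: {"type":"object","properties":{"slide":{"type":"array"},"angular":{"type":"array"},"fingers":{"type":"array"}},"required":["slide","angular","fingers"]}

```bash
mkdir -p pics; python3 - <<'E'
from plant import robot
import cv2,numpy as np
o=robot.get_obs();print(o['t'],o['ee_pos'],o['tool_rot'],o['ft_force'],robot.tcp_to_grasp)
for n in('scene','top'):
    f=robot.grab_frame(n);cv2.imwrite(f'pics/{n}0.png',f[:,:,::-1])
    p=robot.camera_params(n);print(n,p['fx'],p['dist_coeffs'],np.round(p['extrinsics'],3).tolist())
E
```

```text
0.0 [263.64327656 566.24639492 230.68569278] [-1.79926980e+02 -5.88192060e-03  1.55030411e+02] [-0.19829876 -0.22499487 -0.36696967] -18.700000000000003
scene 395.44990017685313 [-0.03253532  0.          0.          0.          0.        ] [[-0.741, -0.397, 0.541, 928.181], [0.671, -0.421, 0.611, 490.365], [-0.015, 0.816, 0.578, 505.121], [0.0, 0.0, 0.0, 1.0]]
top 411.19950594965616 [-0.10071796  0.          0.          0.          0.        ] [[0.021, 0.994, -0.11, 451.433], [-1.0, 0.019, -0.019, 51.674], [-0.017, 0.111, 0.994, 870.716], [0.0, 0.0, 0.0, 1.0]]
```

View pics/top0.png

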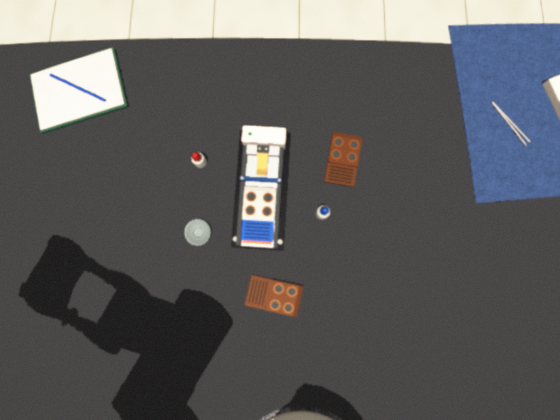

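View pics/scene0.png

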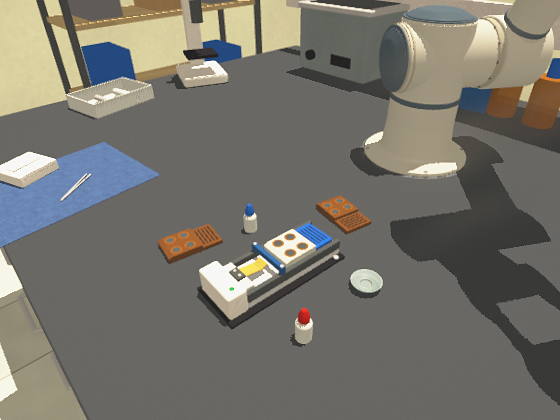

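The top view shows the white carrier with a blue pad at about (259,210), sitting in the dock. The gate bar is at (262,180), and the connector head is at the far end (264,135). The look-alikes are two brown-red carriers at (344,160) and (273,296), both outside the dock and the wrong colour. The carrier meant is therefore the white one, which I'll confirm in a crop while measuring.

```bash
cat >h.py <<'E'
from plant import robot
import cv2,numpy as np
def ray(n,uv,p=None):
    p=p or robot.camera_params(n);K=np.array([[p['fx'],0,p['cx']],[0,p['fy'],p['cy']],[0,0,1.]])
    a=cv2.undistortPoints(np.array(uv,float).reshape(-1,1,2),K,np.array(p['dist_coeffs'],float))[:,0]
    E=np.array(p['extrinsics']);d=np.c_[a[:,0],-a[:,1],-np.ones(len(a))]@E[:3,:3].T
    return E[:3,3],d
def cast(n,uv,z,p=None):
    c,d=ray(n,uv,p);return c+d*((z-c[2])/d[:,2])[:,None]
def blues(im,lo=30):
    h=cv2.cvtColor(im,cv2.COLOR_BGR2HSV);m=cv2.inRange(h,(105,140,60),(125,255,255))
    cs=[c for c in cv2.findContours(m,0,2)[0] if cv2.contourArea(c)>lo];return cs
E
python3 - <<'E'
from h import *
ims={n:cv2.imread(f'pics/{n}0.png') for n in('top','scene')}
for n,roi in(('top',(225,290,115,255)),('scene',(190,350,190,320))):
    for c in blues(ims[n],15):
        (u,v),s,a=cv2.minAreaRect(c)
        if roi[0]<u<roi[1] and roi[2]<v<roi[3]:
            bx=cv2.boxPoints(cv2.minAreaRect(c));z=41 if max(s)/min(s)<4 else 52
            print(n,round(u),round(v),np.round(s),z,cast(n,[(u,v)],z).round(1).tolist(),cast(n,bx,z).round(0)[:,:2].tolist())
E
python3 -c "
import cv2
a=cv2.imread('pics/top0.png')[115:260,180:370];cv2.imwrite('pics/crop.png',cv2.resize(a,None,fx=4,fy=4,interpolation=2))"
```

```text
top 257 230 [31. 18.] 41 [[506.3, 99.9, 41.0]] [[489.0, 133.0], [526.0, 131.0], [523.0, 67.0], [486.0, 69.0]]
top 260 179 [32.  2.] 52 [[609.7, 95.1, 52.0]] [[609.0, 128.0], [613.0, 128.0], [611.0, 63.0], [606.0, 63.0]]
scene 268 258 [43.  7.] 52 [[614.4, 99.9, 52.0]] [[619.0, 56.0], [604.0, 50.0], [610.0, 141.0], [623.0, 145.0]]
scene 314 234 [33. 18.] 41 [[502.8, 99.3, 41.0]] [[518.0, 66.0], [470.0, 52.0], [488.0, 132.0], [532.0, 141.0]]
scene 249 210 [11.  8.] 41 [[541.2, -46.7, 41.0]] [[535.0, -68.0], [523.0, -57.0], [547.0, -26.0], [559.0, -37.0]]
```

View pics/crop.png

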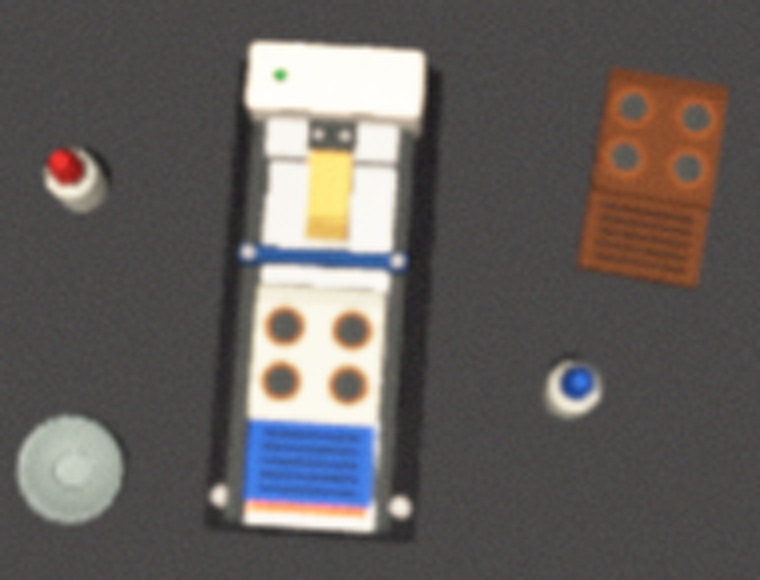

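The crop confirms it: the white carrier with four wells and a blue ribbed pad is in the dock. The red bottle is on the left at crop (75,180), the blue one on the right at (573,388), and the dish at (70,468). The dock axis is at a yaw of about -2.7°, with the pad near (506,100). Next: turn, then move above it.

Call:
{"op": "step_arm", "data": {
  "slide": [
    [0,0,1.0],
    [0,0,1.0],
    [0,0,1.0],
    [0,0,1.0],
    [-1.98,-3.4,0],
    [-1.98,-3.4,0],
    [-1.98,-3.4,0],
    [-1.98,-3.4,0]
  ],
  "angular": [
    [0,0,-0.0975],
    [0,0,-0.0975],
    [0,0,-0.0975],
    [0,0,-0.0975],
    [0,0,0],
    [0,0,0],
    [0,0,0],
    [0,0,0]
  ],
  "fingers": [0,0,0,0,0,0,0,0]
}}

```text
t: 0.77
ee_pos: [336.8, 425.5, 190.9]
tool_rot: [-180.0, -0.0, 177.4]
ft_force: [1.8, 0.2, -0.4]
opening: 0.0
```

Call:
{"op": "step_arm", "data": {
  "slide": [
    [-1.98,-3.4,0],
    [-1.98,-3.4,0],
    [-1.98,-3.4,0],
    [-1.98,-3.4,0],
    [-1.98,-3.4,0],
    [-1.98,-3.4,0],
    [-1.98,-3.4,0],
    [-1.98,-3.4,0]
  ],
  "angular": [
    [0,0,0],
    [0,0,0],
    [0,0,0],
    [0,0,0],
    [0,0,0],
    [0,0,0],
    [0,0,0],
    [0,0,0]
  ],
  "fingers": [0,0,0,0,0,0,0,0]
}}

```text
t: 1.43
ee_pos: [482.9, 146.2, 191.2]
tool_rot: [-180.0, -0.0, 177.4]
ft_force: [0.0, 0.2, 0.1]
opening: 0.1
```

Call:
{"op": "step_arm", "data": {
  "slide": [
    [-0.5,-1.13,0.9],
    [-0.5,-1.13,0.9],
    [-0.5,-1.13,0.9],
    [-0.4,-1.13,0.9],
    [0,0,0.9],
    [0,0,0.9],
    [0,0,0],
    [0,0,0]
  ],
  "angular": [
    [0,0,0],
    [0,0,0],
    [0,0,0],
    [0,0,0],
    [0,0,0],
    [0,0,0],
    [0,0,0],
    [0,0,0]
  ],
  "fingers": [0,0,0,0,0,0,0,0]
}}

```text
t: 2.1
ee_pos: [498.8, 102.8, 136.7]
tool_rot: [-180.0, -0.1, 177.4]
ft_force: [0.5, 0.3, 0.9]
opening: -0.4
```

```bash
python3 - <<'E'
from h import *
o=robot.get_obs();print(o['t'],o['ee_pos'],o['tool_rot'],o['ft_force'])
p=robot.camera_params('wrist');f=robot.grab_frame('wrist')[:,:,::-1].copy();cv2.imwrite('pics/w1.png',f)
print(np.round(p['extrinsics'],3).tolist(),p['fx'])
for c in blues(f,200):
    r=cv2.minAreaRect(c);s=r[1];z=41 if max(s)/min(s)<4 else 52
    print(np.round(r[0]),np.round(s),z,cast('wrist',[r[0]],z,p).round(1).tolist(),cast('wrist',cv2.boxPoints(r),z,p).round(1)[:,:2].tolist())
E
```

```text
2.1 [498.76704927 102.81859723 136.71375219] [-1.79995166e+02 -8.35668642e-02  1.77435483e+02] [0.5278864  0.26020085 0.88184064]
[[0.045, -0.955, -0.293, 423.338], [0.999, 0.043, 0.013, 106.014], [0.0, -0.294, 0.956, 280.349], [0.0, 0.0, 0.0, 1.0]] 295.0950286403984
[278. 219.] [46. 75.] 41 [[504.0, 98.1, 41.0]] [[482.4, 67.8], [485.2, 130.4], [526.8, 129.9], [523.8, 64.2]]
```

View pics/w1.png

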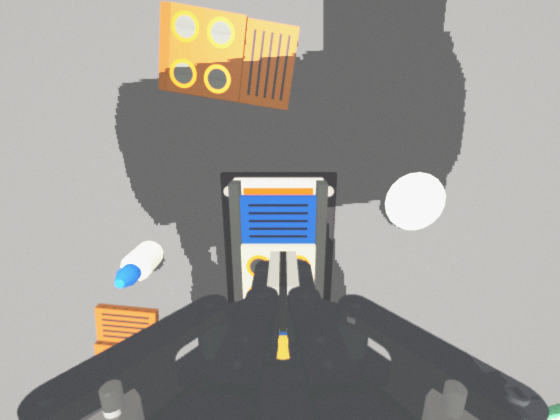

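The wrist view shows the blue pad at (278,219), which puts its centre at about (504,98) and the step at x≈525. The fingers stand over the carrier. Descend to just above the pad.

Call:
{"op": "step_arm", "data": {
  "slide": [
    [-0.47,-0.2,1.3],
    [-0.47,-0.2,1.3],
    [0,0,1.5],
    [0,0,1.5],
    [0,0,1.5],
    [0,0,1.0],
    [0,0,0.8],
    [0,0,0]
  ],
  "angular": [
    [0,0,0],
    [0,0,0],
    [0,0,0],
    [0,0,0],
    [0,0,0],
    [0,0,0],
    [0,0,0],
    [0,0,0]
  ],
  "fingers": [0,0,0,0,0,0,0,0]
}}

```text
t: 2.82
ee_pos: [508.2, 97.9, 47.4]
tool_rot: [-180.0, -0.1, 177.4]
ft_force: [-1.4, 0.6, -0.2]
opening: -0.1
```

Call:
{"op": "step_arm", "data": {
  "slide": [
    [0,0,0.1],
    [0,0,0.1],
    [0,0,0.2],
    [0,0,0.2],
    [0,0,0.2],
    [0,0,0.1],
    [0,0,0.1],
    [0,0,0]
  ],
  "angular": [
    [0,0,0],
    [0,0,0],
    [0,0,0],
    [0,0,0],
    [0,0,0],
    [0,0,0],
    [0,0,0],
    [0,0,0]
  ],
  "fingers": [0,0,0,0,0,0,0,0]
}}

```text
t: 3.48
ee_pos: [508.8, 97.7, 38.3]
tool_rot: [180.0, 0.0, 177.4]
ft_force: [-0.1, -0.1, 3.6]
opening: 0.1
```

Call:
{"op": "step_arm", "data": {
  "slide": [
    [0,0,0.1],
    [0,0,0.1],
    [0,0,0.1],
    [0,0,0.1],
    [0,0,0.1],
    [0,0,0.05],
    [0,0,0],
    [0,0,0]
  ],
  "angular": [
    [0,0,0],
    [0,0,0],
    [0,0,0],
    [0,0,0],
    [0,0,0],
    [0,0,0],
    [0,0,0],
    [0,0,0]
  ],
  "fingers": [0,0,0,0,0,0,0,0]
}}

```text
t: 4.15
ee_pos: [508.9, 97.7, 33.0]
tool_rot: [180.0, 0.0, 177.4]
ft_force: [-0.0, -0.7, 9.8]
opening: 0.1
```

Call:
{"op": "step_arm", "data": {
  "slide": [
    [0,0,0.04],
    [0,0,0],
    [0,0,0.02],
    [0,0,0],
    [0,0,0],
    [0,0,0],
    [0,0,0],
    [0,0,0]
  ],
  "angular": [
    [0,0,0],
    [0,0,0],
    [0,0,0],
    [0,0,0],
    [0,0,0],
    [0,0,0],
    [0,0,0],
    [0,0,0]
  ],
  "fingers": [0,0,0,0,0,0,0,0]
}}

```text
t: 4.82
ee_pos: [508.9, 97.7, 32.9]
tool_rot: [180.0, 0.1, 177.4]
ft_force: [-2.7, -0.4, 21.2]
opening: 0.0
```

Bottomed out: 21 N at z 32.9. I'll ease off slightly and start sliding gently.

Call:
{"op": "step_arm", "data": {
  "slide": [
    [0,0,-0.03],
    [-0.1,0,0],
    [-0.1,0,0],
    [-0.1,0,0],
    [-0.1,0,0],
    [-0.1,0,0],
    [0,0,0],
    [0,0,0]
  ],
  "angular": [
    [0,0,0],
    [0,0,0],
    [0,0,0],
    [0,0,0],
    [0,0,0],
    [0,0,0],
    [0,0,0],
    [0,0,0]
  ],
  "fingers": [0,0,0,0,0,0,0,0]
}}

```text
t: 5.48
ee_pos: [509.1, 97.6, 32.7]
tool_rot: [-180.0, -0.4, 177.4]
ft_force: [-23.4, 3.7, 38.0]
opening: -0.0
```

Call:
{"op": "step_arm", "data": {
  "slide": [
    [0,0,-0.03],
    [0,0,-0.03],
    [0,0,-0.03],
    [0,0,0],
    [0,0,0],
    [0,0,0],
    [0,0,0],
    [0,0,0]
  ],
  "angular": [
    [0,0,0],
    [0,0,0],
    [0,0,0],
    [0,0,0],
    [0,0,0],
    [0,0,0],
    [0,0,0],
    [0,0,0]
  ],
  "fingers": [0,0,0,0,0,0,0,0]
}}

```text
t: 6.15
ee_pos: [512.0, 97.4, 33.1]
tool_rot: [-180.0, -0.2, 177.4]
ft_force: [-5.5, 1.0, 6.3]
opening: -0.3
```

Call:
{"op": "step_arm", "data": {
  "slide": [
    [-0.1,0,0.02],
    [-0.1,0,0],
    [-0.1,0,0],
    [-0.1,0,0],
    [-0.1,0,0],
    [-0.1,0,0],
    [0,0,0],
    [0,0,0]
  ],
  "angular": [
    [0,0,0],
    [0,0,0],
    [0,0,0],
    [0,0,0],
    [0,0,0],
    [0,0,0],
    [0,0,0],
    [0,0,0]
  ],
  "fingers": [0,0,0,0,0,0,0,0]
}}

```text
t: 6.82
ee_pos: [516.7, 97.1, 32.9]
tool_rot: [-180.0, -0.3, 177.4]
ft_force: [-12.8, 0.3, 16.6]
opening: -0.3
```

```bash
cat >w.py <<'E'
from h import *
import sys
o=robot.get_obs();print(o['t'],o['ee_pos'].round(1),o['ft_force'].round(1))
p=robot.camera_params('wrist');f=robot.grab_frame('wrist')[:,:,::-1].copy();cv2.imwrite(f'pics/{sys.argv[1]}.png',f)
for c in blues(f,200):
    r=cv2.minAreaRect(c)
    print(np.round(r[0]),np.round(r[1]),cast('wrist',cv2.boxPoints(r),33,p).round(1)[:,:2].tolist())
E
python3 w.py w2
```

```text
6.8167 [516.7  97.1  32.9] [-12.8   0.3  16.6]
[ 30. 345.] [33. 58.] [[563.2, -74.1], [540.2, -40.3], [558.5, -33.5], [583.1, -68.0]]
[284. 254.] [ 75. 123.] [[486.8, 67.3], [489.6, 130.2], [533.4, 130.9], [530.3, 62.7]]
```

Call:
{"op": "step_arm", "data": {
  "slide": [
    [-0.15,0,0],
    [-0.15,0,0],
    [-0.15,0,0],
    [-0.15,0,0],
    [-0.15,0,0],
    [-0.15,0,0],
    [0,0,0],
    [0,0,0]
  ],
  "angular": [
    [0,0,0],
    [0,0,0],
    [0,0,0],
    [0,0,0],
    [0,0,0],
    [0,0,0],
    [0,0,0],
    [0,0,0]
  ],
  "fingers": [0,0,0,0,0,0,0,0]
}}

```text
t: 7.53
ee_pos: [525.7, 96.7, 33.0]
tool_rot: [-180.0, -0.3, 177.4]
ft_force: [-13.0, 0.5, 16.3]
opening: -0.0
```

```bash
python3 w.py w3
```

```text
7.5333 [525.7  96.7  33. ] [-13.    0.5  16.3]
[ 26. 330.] [34. 59.] [[559.9, -73.2], [539.9, -39.2], [559.1, -33.6], [580.5, -68.5]]
[284. 250.] [125.  75.] [[537.5, 62.0], [494.2, 66.5], [497.2, 130.3], [540.7, 131.0]]
```

View pics/w3.png

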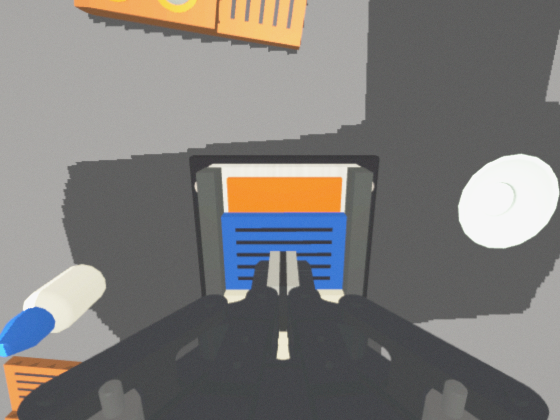

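The carrier moves with the fingers: the pad is at (284,250) with its tail at x≈496. The nose is about at the gate. Continue.

Call:
{"op": "step_arm", "data": {
  "slide": [
    [-0.15,0,0],
    [-0.15,0,0],
    [-0.15,0,0],
    [-0.15,0,0],
    [-0.15,0,0],
    [-0.15,0,0],
    [-0.15,0,0],
    [-0.15,0,0]
  ],
  "angular": [
    [0,0,0],
    [0,0,0],
    [0,0,0],
    [0,0,0],
    [0,0,0],
    [0,0,0],
    [0,0,0],
    [0,0,0]
  ],
  "fingers": [0,0,0,0,0,0,0,0]
}}

```text
t: 8.25
ee_pos: [537.3, 96.2, 33.0]
tool_rot: [-180.0, -0.3, 177.4]
ft_force: [-14.2, 1.4, 19.1]
opening: -0.0
```

```bash
python3 w.py w4
```

```text
8.25 [537.3  96.2  33. ] [-14.2   1.4  19.1]
[ 21. 310.] [36. 58.] [[552.8, -69.8], [540.9, -36.4], [562.3, -34.8], [575.2, -69.5]]
[284. 250.] [125.  75.] [[549.1, 61.4], [505.8, 66.0], [508.7, 129.8], [552.2, 130.5]]
```

Call:
{"op": "step_arm", "data": {
  "slide": [
    [-0.15,0,0],
    [-0.15,0,0],
    [-0.15,0,0],
    [-0.15,0,0],
    [-0.15,0,0],
    [-0.15,0,0],
    [-0.15,0,0],
    [-0.15,0,0]
  ],
  "angular": [
    [0,0,0],
    [0,0,0],
    [0,0,0],
    [0,0,0],
    [0,0,0],
    [0,0,0],
    [0,0,0],
    [0,0,0]
  ],
  "fingers": [0,0,0,0,0,0,0,0]
}}

```text
t: 8.97
ee_pos: [549.4, 95.7, 33.0]
tool_rot: [-180.0, -0.3, 177.4]
ft_force: [-14.1, -0.3, 18.8]
opening: 0.1
```

```bash
python3 w.py w5
```

```text
8.9667 [549.4  95.7  33. ] [-14.1  -0.3  18.8]
[ 19. 287.] [37. 49.] [[547.3, -62.4], [541.5, -35.1], [563.5, -36.3], [569.7, -64.8]]
[283. 250.] [124.  75.] [[561.2, 60.9], [517.9, 65.5], [520.8, 128.7], [564.3, 129.4]]
```

Call:
{"op": "step_arm", "data": {
  "slide": [
    [-0.15,0,0],
    [-0.15,0,0],
    [-0.15,0,0],
    [-0.15,0,0],
    [-0.15,0,0],
    [-0.15,0,0],
    [-0.15,0,0],
    [-0.15,0,0]
  ],
  "angular": [
    [0,0,0],
    [0,0,0],
    [0,0,0],
    [0,0,0],
    [0,0,0],
    [0,0,0],
    [0,0,0],
    [0,0,0]
  ],
  "fingers": [0,0,0,0,0,0,0,0]
}}

```text
t: 9.68
ee_pos: [555.9, 95.4, 32.8]
tool_rot: [-179.9, -0.9, 177.4]
ft_force: [-47.8, 3.9, 52.2]
opening: 0.2
```

```bash
python3 w.py w6
```

```text
9.6833 [555.9  95.4  32.8] [-47.8   3.9  52.2]
[ 20. 276.] [41. 40.] [[542.4, -54.3], [543.4, -33.3], [567.8, -40.0], [566.8, -61.9]]
[284. 245.] [125.  76.] [[564.5, 61.0], [521.3, 65.5], [524.2, 128.9], [567.6, 129.5]]
```

The carrier is at the leaf and the press force has crept up to 52 N. I'll ease the downward command.

Call:
{"op": "step_arm", "data": {
  "slide": [
    [0,0,-0.03],
    [0,0,-0.03],
    [0,0,-0.03],
    [0,0,0],
    [0,0,0],
    [0,0,0],
    [0,0,0],
    [0,0,0]
  ],
  "angular": [
    [0,0,0],
    [0,0,0],
    [0,0,0],
    [0,0,0],
    [0,0,0],
    [0,0,0],
    [0,0,0],
    [0,0,0]
  ],
  "fingers": [0,0,0,0,0,0,0,0]
}}

```text
t: 10.4
ee_pos: [558.7, 95.2, 33.0]
tool_rot: [-179.9, -0.6, 177.4]
ft_force: [-22.8, 1.7, 15.2]
opening: -0.1
```

```bash
python3 w.py w7
```

```text
10.4 [558.7  95.2  33. ] [-22.8   1.7  15.2]
[ 20. 270.] [41. 39.] [[542.4, -53.7], [543.3, -33.3], [567.6, -40.1], [566.6, -61.4]]
[284. 245.] [ 76. 125.] [[524.1, 65.3], [527.0, 128.7], [570.5, 129.4], [567.4, 60.7]]
```

Call:
{"op": "step_arm", "data": {
  "slide": [
    [-0.1,0,0],
    [-0.1,0,0],
    [-0.1,0,0],
    [-0.1,0,0],
    [-0.1,0,0],
    [-0.1,0,0],
    [-0.1,0,0],
    [-0.1,0,0]
  ],
  "angular": [
    [0,0,0],
    [0,0,0],
    [0,0,0],
    [0,0,0],
    [0,0,0],
    [0,0,0],
    [0,0,0],
    [0,0,0]
  ],
  "fingers": [0,0,0,0,0,0,0,0]
}}

```text
t: 11.12
ee_pos: [567.6, 94.7, 33.1]
tool_rot: [-180.0, -0.5, 177.4]
ft_force: [-20.0, 2.2, 12.4]
opening: -0.1
```

```bash
python3 w.py w8
```

```text
11.1167 [567.6  94.7  33.1] [-20.    2.2  12.4]
[ 18. 254.] [41. 35.] [[541.8, -51.1], [542.6, -33.1], [566.1, -39.9], [565.2, -58.6]]
[284. 245.] [ 76. 125.] [[533.0, 64.9], [535.9, 128.3], [579.4, 129.0], [576.3, 60.3]]
```

Call:
{"op": "step_arm", "data": {
  "slide": [
    [-0.1,0,0],
    [-0.1,0,0],
    [-0.1,0,0],
    [-0.1,0,0],
    [-0.1,0,0],
    [-0.1,0,0],
    [-0.1,0,0],
    [-0.1,0,0]
  ],
  "angular": [
    [0,0,0],
    [0,0,0],
    [0,0,0],
    [0,0,0],
    [0,0,0],
    [0,0,0],
    [0,0,0],
    [0,0,0]
  ],
  "fingers": [0,0,0,0,0,0,0,0]
}}

```text
t: 11.83
ee_pos: [575.7, 94.4, 33.1]
tool_rot: [-180.0, -0.5, 177.4]
ft_force: [-20.1, 1.0, 13.0]
opening: -0.0
```

```bash
python3 w.py w9
```

```text
11.8333 [575.7  94.4  33.1] [-20.1   1.   13. ]
[ 16. 238.] [39. 31.] [[541.8, -48.9], [542.5, -33.2], [564.1, -39.4], [563.3, -55.8]]
[284. 245.] [125.  76.] [[584.4, 59.9], [541.1, 64.5], [543.9, 128.0], [587.5, 128.6]]
```

Call:
{"op": "step_arm", "data": {
  "slide": [
    [-0.1,0,0],
    [-0.1,0,0],
    [-0.1,0,0],
    [-0.1,0,0],
    [-0.1,0,0],
    [-0.1,0,0],
    [0,0,0],
    [0,0,0]
  ],
  "angular": [
    [0,0,0],
    [0,0,0],
    [0,0,0],
    [0,0,0],
    [0,0,0],
    [0,0,0],
    [0,0,0],
    [0,0,0]
  ],
  "fingers": [0,0,0,0,0,0,0,0]
}}

```text
t: 12.55
ee_pos: [582.5, 94.1, 33.1]
tool_rot: [-180.0, -0.5, 177.4]
ft_force: [-15.7, 0.7, 9.3]
opening: -0.2
```

```bash
python3 w.py w10
```

```text
12.55 [582.5  94.1  33.1] [-15.7   0.7   9.3]
[283. 246.] [ 75. 125.] [[548.3, 64.2], [551.2, 127.7], [594.3, 128.3], [591.1, 59.6]]
[ 14. 224.] [39. 28.] [[541.2, -46.7], [541.8, -32.7], [562.8, -38.9], [562.1, -53.5]]
```

View pics/w10.png

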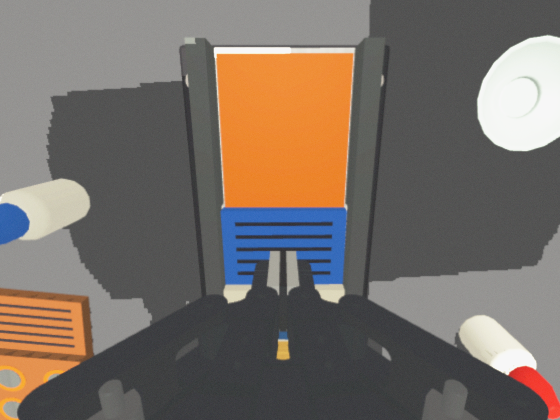

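The orange lifter is almost fully uncovered, with its edge at row 207. A few mm remain, so I'll creep up to the stop.

Call:
{"op": "step_arm", "data": {
  "slide": [
    [-0.06,0,0],
    [-0.06,0,0],
    [-0.06,0,0],
    [-0.06,0,0],
    [-0.06,0,0],
    [-0.06,0,0],
    [0,0,0],
    [0,0,0]
  ],
  "angular": [
    [0,0,0],
    [0,0,0],
    [0,0,0],
    [0,0,0],
    [0,0,0],
    [0,0,0],
    [0,0,0],
    [0,0,0]
  ],
  "fingers": [0,0,0,0,0,0,0,0]
}}

```text
t: 13.27
ee_pos: [584.5, 94.0, 33.0]
tool_rot: [-180.0, -0.6, 177.4]
ft_force: [-24.0, 2.1, 15.8]
opening: -0.0
```

```bash
python3 w.py w11
```

```text
13.2667 [584.5  94.   33. ] [-24.    2.1  15.8]
[284. 245.] [ 76. 125.] [[549.9, 64.1], [552.8, 127.6], [596.3, 128.2], [593.2, 59.6]]
[ 14. 219.] [40. 27.] [[540.7, -46.1], [541.3, -32.7], [562.7, -38.9], [562.0, -52.9]]
```

Call:
{"op": "step_arm", "data": {
  "slide": [
    [-0.06,0,-0.01],
    [-0.06,0,-0.01],
    [-0.06,0,-0.01],
    [-0.06,0,-0.01],
    [-0.06,0,0],
    [0,0,0],
    [0,0,0],
    [0,0,0]
  ],
  "angular": [
    [0,0,0],
    [0,0,0],
    [0,0,0],
    [0,0,0],
    [0,0,0],
    [0,0,0],
    [0,0,0],
    [0,0,0]
  ],
  "fingers": [0,0,0,0,0,0,0,0]
}}

```text
t: 13.98
ee_pos: [584.7, 94.0, 33.0]
tool_rot: [-179.9, -0.9, 177.4]
ft_force: [-37.0, 2.3, 23.5]
opening: -0.2
```

```bash
python3 w.py w12
```

```text
13.9833 [584.7  94.   33. ] [-37.    2.3  23.5]
[283. 245.] [ 76. 124.] [[550.1, 64.0], [553.0, 127.1], [596.4, 127.7], [593.3, 59.6]]
[ 14. 218.] [39. 27.] [[541.0, -46.3], [541.6, -32.9], [562.3, -38.9], [561.7, -52.8]]
```

Call:
{"op": "step_arm", "data": {
  "slide": [
    [0,0,-0.03],
    [0,0,-0.02],
    [0,0,0],
    [0,0,0],
    [0,0,0],
    [0,0,0],
    [0,0,0],
    [0,0,0]
  ],
  "angular": [
    [0,0,0],
    [0,0,0],
    [0,0,0],
    [0,0,0],
    [0,0,0],
    [0,0,0],
    [0,0,0],
    [0,0,0]
  ],
  "fingers": [0,0,0,0,0,0,0,0]
}}

```text
t: 14.7
ee_pos: [584.8, 94.0, 33.0]
tool_rot: [-179.9, -0.9, 177.4]
ft_force: [-35.0, 2.9, 14.2]
opening: -0.3
```

```bash
python3 w.py w13; python3 - <<'E'
from h import *
p=robot.camera_params('wrist');im=cv2.imread('pics/w13.png')
cv2.imwrite('pics/w13c.png',cv2.resize(im[20:300,170:400],None,fx=2,fy=2))
E
```

```text
14.7 [584.8  94.   33. ] [-35.    2.9  14.2]
[284. 245.] [ 76. 125.] [[550.2, 64.0], [553.1, 127.6], [596.5, 128.2], [593.4, 59.5]]
[ 14. 218.] [39. 27.] [[541.0, -46.4], [541.6, -32.9], [562.4, -38.9], [561.7, -52.9]]
```

View pics/w13c.png

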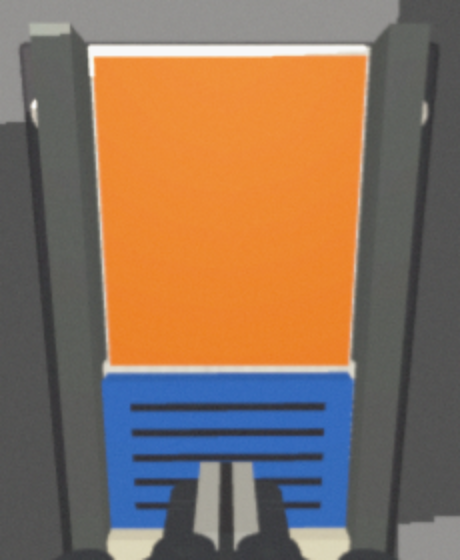

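The tail stands clear of the raised orange lifter, with a white gap at crop row 368. A 35 N push at 14 N press no longer moves the carrier, so it is at the stop. I'll relieve the push, then lift off.

Call:
{"op": "step_arm", "data": {
  "slide": [
    [0.1,0,0],
    [0.1,0,0],
    [0.1,0,0],
    [0.1,0,0],
    [0.05,0,0],
    [0,0,0],
    [0,0,0],
    [0,0,0]
  ],
  "angular": [
    [0,0,0],
    [0,0,0],
    [0,0,0],
    [0,0,0],
    [0,0,0],
    [0,0,0],
    [0,0,0],
    [0,0,0]
  ],
  "fingers": [0,0,0,0,0,0,0,0]
}}

```text
t: 15.42
ee_pos: [584.6, 94.2, 33.4]
tool_rot: [-180.0, -0.5, 177.4]
ft_force: [-12.8, 2.0, -3.3]
opening: -0.2
```

Call:
{"op": "step_arm", "data": {
  "slide": [
    [0.1,0,0],
    [0.1,0,0],
    [0.1,0,0],
    [0,0,0],
    [0,0,0],
    [0,0,0],
    [0,0,0],
    [0,0,0]
  ],
  "angular": [
    [0,0,0],
    [0,0,0],
    [0,0,0],
    [0,0,0],
    [0,0,0],
    [0,0,0],
    [0,0,0],
    [0,0,0]
  ],
  "fingers": [0,0,0,0,0,0,0,0]
}}

```text
t: 16.08
ee_pos: [584.5, 94.1, 34.5]
tool_rot: [-180.0, -0.1, 177.4]
ft_force: [-6.1, 0.6, -3.1]
opening: -0.3
```

Call:
{"op": "step_arm", "data": {
  "slide": [
    [0,0,-0.1],
    [0,0,-0.2],
    [0,0,-0.5],
    [0,0,-1],
    [0,0,-2],
    [0,0,-3],
    [0,0,-3],
    [0,0,0]
  ],
  "angular": [
    [0,0,0],
    [0,0,0],
    [0,0,0],
    [0,0,0],
    [0,0,0],
    [0,0,0],
    [0,0,0],
    [0,0,0]
  ],
  "fingers": [0,0,0,0,0,0,0,0]
}}

```text
t: 16.75
ee_pos: [588.9, 94.4, 139.4]
tool_rot: [179.9, 0.5, 177.4]
ft_force: [1.8, 0.6, 1.8]
opening: 0.1
```

Call:
{"op": "step_arm", "data": {
  "slide": [
    [3.0,0,-2],
    [3.0,0,-2],
    [3.0,0,-1],
    [3.0,0,0],
    [3.0,0,0],
    [0,0,0],
    [0,0,0],
    [0,0,0]
  ],
  "angular": [
    [0,0,0],
    [0,0,0],
    [0,0,0],
    [0,0,0],
    [0,0,0],
    [0,0,0],
    [0,0,0],
    [0,0,0]
  ],
  "fingers": [0,0,0,0,0,0,0,0]
}}

```text
t: 17.42
ee_pos: [436.9, 101.1, 183.9]
tool_rot: [180.0, 0.1, 177.4]
ft_force: [0.7, -0.3, -0.2]
opening: 0.1
```

```bash
python3 w.py w14; python3 - <<'E'
from h import *
f=robot.grab_frame('scene')[:,:,::-1]
w=cv2.imread('pics/w14.png');s=cv2.resize(f[190:340,180:390],None,fx=2.8,fy=2.8,interpolation=2)[:420]
cv2.imwrite('pics/fin.png',cv2.resize(np.hstack([w[:,:,:],s]),(800,int(800*420/(560+s.shape[1])))))
E
```

```text
17.4167 [436.9 101.1 183.9] [ 0.7 -0.3 -0.2]
```

View pics/fin.png

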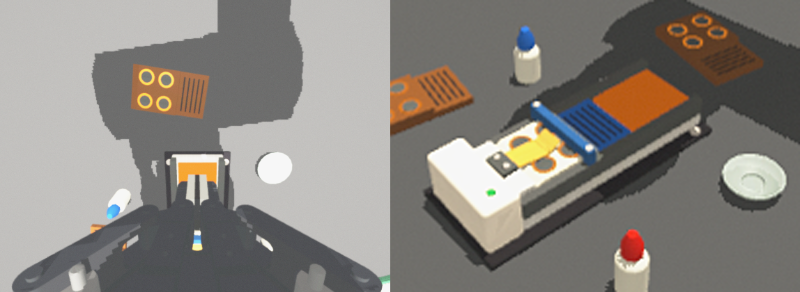

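The scene view shows the carrier flat under the gate and leaf, with the orange lifter up behind it and the bottles and dish standing. One numeric check in the top view before handing in.

```bash
python3 - <<'E'
from h import *
a=cv2.imread('pics/top0.png');b=robot.grab_frame('top')[:,:,::-1].copy();cv2.imwrite('pics/top1.png',b)
for n,im in(('before',a),('after',b)):
    for c in blues(im,15):
        r=cv2.minAreaRect(c)
        if 225<r[0][0]<290 and 115<r[0][1]<255: print(n,np.round(r[0],1),np.round(r[1],1),cast('top',[r[0]],33).round(1).tolist())
    h=cv2.cvtColor(im,cv2.COLOR_BGR2HSV);m=cv2.inRange(h,(5,140,70),(22,255,255));m[:,:235]=0;m[:,290:]=0;m[:185]=0;m[255:]=0
    v,u=np.nonzero(m);print('orange rows',v.min(),v.max(),len(v))
    if n=='after':
        e=cast('top',[(u.mean(),v.min()-.5),(u.mean(),v.max()+.5)],33);print(e.round(1))
d=cv2.absdiff(a,b).max(2)
for nm,(u,v) in dict(red=(198,160),blue=(323,212),dish=(197,232)).items(): print(nm,d[v-10:v+10,u-10:u+10].mean())
E
```

```text
before [256.7 230.2] [31.5 18.4] [[506.8, 100.4, 33.0]]
before [260.  178.9] [32.   2.3] [[613.3, 96.1, 33.0]]Traceback (most recent call last):
  File "<stdin>", line 8, in <module>
    return umr_minimum(a, axis, None, out, keepdims, initial, where)
ValueError: zero-size array to reduction operation minimum which has no identity
```

```bash
python3 - <<'E'
from h import *
a=cv2.imread('pics/top0.png');b=cv2.imread('pics/top1.png')
for c in blues(b,15):
    r=cv2.minAreaRect(c)
    if 225<r[0][0]<290 and 115<r[0][1]<255: print(np.round(r[0],1),np.round(r[1],1),cast('top',cv2.boxPoints(r),33).round(1).tolist())
d=cv2.absdiff(a,b).max(2)
for nm,(u,v) in dict(red=(198,160),blue=(323,212),dish=(197,232)).items(): print(nm,d[v-10:v+10,u-10:u+10].mean())
E
```

```text
[259.3 197.4] [29.9 18.7] [[556.6, 128.1, 33.0], [595.5, 126.8, 33.0], [592.6, 65.1, 33.0], [553.9, 66.7, 33.0]]
[260.1 178.7] [32.1  3. ] [[612.5, 129.4, 33.0], [618.8, 129.1, 33.0], [614.9, 62.7, 33.0], [608.6, 63.0, 33.0]]
red 6.66
blue 6.7775
dish 37.7375
```

The pad centre is now at x≈574.6 and the gate's entry face at about 606, so the pad is at dock x≈-31 as specified. In the scene view the dish is still at (366,282), against (366,283) at the start. Its high difference value looks like the arm's shadow.

```bash
python3 -c "
from plant import robot
print(robot.sign_off(), robot.get_obs()['t'])"
```

```text
the job is handed in; nothing more can be done
the job is handed in; nothing more can be done
```

I pressed the carrier down on its lifter, slid it under the gate and the leaf spring to the end stop, took the fingers away and handed the job in. The run took about 17.5 s of the 43 s. Sign-off reports no verdict, so success is judged only from my own checks.

- **Press:** the lifter bottomed with about 21 N on the thumb pad, before the carrier had moved.
- **Slide:** the press force crept up twice and the carrier stuck, with a peak of about 52 N down and 48 N of push at the leaf. I eased the downward command each time and it moved on. At the stop, a 35 N push with 14 N of press no longer moved it.
- **Home position:** the top view puts the pad centre at dock x ≈ -31 mm, which is the home value, to within about 2 mm of calibration.
- **Final state:** the scene view shows the carrier flat under the leaf, with the orange lifter uncovered behind it. I judged the lifter height and flatness by eye only.
- **Bottles and dish:** both bottles are unchanged in the top view. The dish area differed there, probably from the arm's shadow, since its position in the scene view matches the start to about 1 pixel.
- **Failed check:** my colour check of the lifter in the top view found no orange pixels in the starting picture and stopped with an error. I did not repeat it.

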